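# Load the dish rack, skipping the bay with the worn contact spring

## Task

One of the four leaf springs behind the rack's bays is worn and soft: press on their tips until you have felt which it is, and press that one right down to its stop before any dish goes in. Then, counting the bays from the end with the round post and skipping the one with the worn spring, slide the three dishes fully home against the back wall in that order, tallest first, then the middle one, then the lowest, sliding them along the bench without lifting them. Leave the two small vials between the dishes standing where they are.

Things in the scene. Friction and masses are not known exactly. Their poses are not given: they have to be found in the camera images.
- rack: Fixed aluminium rack on the bench: four bays in a row along its y, open in front and above, bench as floor. Origin on the bench, mid row; x points into the bays (from the robot, within 9 deg of world x). Back wall face at x = 30 mm, block behind it 38 mm high. Bays 70 mm apart; walls between 5 mm thick, 20 mm high, round-nosed, from the back wall to x = -14.5 mm; 65 mm clear width.
- post: Round steel post, 16 mm diameter, 55 mm high, fixed beside one end of the rack, 162 mm left or right of its middle: counting of the bays starts at this end. (A square stub 20 mm high stands at the other end.) Origin at the centre of its foot.
- bay_0 (a point): Point on the bench in one bay: centre of the underside of a dish there that touches the back wall (rack frame x = 0, y = 105 mm). A seated dish stands out 15 mm in front of the walls between bays. The number in the name is not the counting order: the post gives that.
- bay_1 (a point): Point on the bench in one bay: centre of the underside of a dish there that touches the back wall (rack frame x = 0, y = 35 mm). A seated dish stands out 15 mm in front of the walls between bays. The number in the name is not the counting order: the post gives that.
- bay_2 (a point): Point on the bench in one bay: centre of the underside of a dish there that touches the back wall (rack frame x = 0, y = -35 mm). A seated dish stands out 15 mm in front of the walls between bays. The number in the name is not the counting order: the post gives that.
- bay_3 (a point): Point on the bench in one bay: centre of the underside of a dish there that touches the back wall (rack frame x = 0, y = -105 mm). A seated dish stands out 15 mm in front of the walls between bays. The number in the name is not the counting order: the post gives that.
- tip_p (a point): Top of the 14 mm wide round cross bar on the free tip of a steel leaf spring, clamped behind a bay and pointing to its front; rack x = 40 mm, 55 mm above the bench; its y tells the bay. Pressed down it yields 9 mm to a hard stop. Sound: about 7.5 N at 6 mm, 11 N at 9 mm. Worn (one of the four, at any bay, rests 0.1 mm lower, too little to see): about 1.5 and 2.2 N. Its clamp, 58 mm high, begins 44 mm behind the tip.
- tip_q (a point): Top of the 14 mm wide round cross bar on the free tip of a steel leaf spring, clamped behind a bay and pointing to its front; rack x = 40 mm, 55 mm above the bench; its y tells the bay. Pressed down it yields 9 mm to a hard stop. Sound: about 7.5 N at 6 mm, 11 N at 9 mm. Worn (one of the four, at any bay, rests 0.1 mm lower, too little to see): about 1.5 and 2.2 N. Its clamp, 58 mm high, begins 44 mm behind the tip.
- tip_r (a point): Top of the 14 mm wide round cross bar on the free tip of a steel leaf spring, clamped behind a bay and pointing to its front; rack x = 40 mm, 55 mm above the bench; its y tells the bay. Pressed down it yields 9 mm to a hard stop. Sound: about 7.5 N at 6 mm, 11 N at 9 mm. Worn (one of the four, at any bay, rests 0.1 mm lower, too little to see): about 1.5 and 2.2 N. Its clamp, 58 mm high, begins 44 mm behind the tip.
- tip_s (a point): Top of the 14 mm wide round cross bar on the free tip of a steel leaf spring, clamped behind a bay and pointing to its front; rack x = 40 mm, 55 mm above the bench; its y tells the bay. Pressed down it yields 9 mm to a hard stop. Sound: about 7.5 N at 6 mm, 11 N at 9 mm. Worn (one of the four, at any bay, rests 0.1 mm lower, too little to see): about 1.5 and 2.2 N. Its clamp, 58 mm high, begins 44 mm behind the tip.
- dish_tall: White porcelain open dish, round and straight-walled, outer diameter 60 mm, wall 3 mm, floor 3 mm thick, inner diameter 54 mm, 38 mm high (the tallest of the three), 45 to 125 g, standing loose on the bench. Origin at the centre of its underside, z up.
- dish_mid: White porcelain open dish, round and straight-walled, outer diameter 60 mm, wall 3 mm, floor 3 mm thick, inner diameter 54 mm, 28 mm high (the middle one of the three), 45 to 125 g, standing loose on the bench. Origin at the centre of its underside, z up.
- dish_low: White porcelain open dish, round and straight-walled, outer diameter 60 mm, wall 3 mm, floor 3 mm thick, inner diameter 54 mm, 18 mm high (the lowest of the three), 45 to 125 g, standing loose on the bench. Origin at the centre of its underside, z up.
- vial_left: Small capped specimen vial, 17 mm diameter, 36 mm high, standing loose between the dishes; leave it standing where it is. Origin at the centre of its underside.
- vial_right: Small capped specimen vial, 17 mm diameter, 36 mm high, standing loose between the dishes; leave it standing where it is. Origin at the centre of its underside.

How it is judged (in metres and radians):
On the way, in this order (a step that is already met when the one before it is completed fails the run):
1. the worn spring's tip is pressed down to its stop (within 1.5 mm) for a moment (((height (world z) of tip_p below 0.0475 m and height (world z) of each of tip_q, tip_r, tip_s above 0.05495 m) or (height (world z) of tip_q below 0.0475 m and height (world z) of each of tip_p, tip_r, tip_s above 0.05495 m) or (height (world z) of tip_r below 0.0475 m and height (world z) of each of tip_p, tip_q, tip_s above 0.05495 m) or (height (world z) of tip_s below 0.0475 m and height (world z) of each of tip_p, tip_q, tip_r above 0.05495 m))), for 0.1 s.
2. the tallest dish is home in the first sound bay counted from the post (x of dish_tall in the frame of rack between -0.0025 and 0.003 m and angle between dish_tall's own z axis and vertical below 0.08 rad and height (world z) of dish_tall below 0.006 m and (horizontal distance between dish_tall and tip_p above 0.06 m or height (world z) of tip_p above 0.05495 m) and (horizontal distance between dish_tall and tip_q above 0.06 m or height (world z) of tip_q above 0.05495 m) and (horizontal distance between dish_tall and tip_r above 0.06 m or height (world z) of tip_r above 0.05495 m) and (horizontal distance between dish_tall and tip_s above 0.06 m or height (world z) of tip_s above 0.05495 m) and ((y of each of post, dish_tall in the frame of rack above 0 m and y of dish_tall in the frame of rack below 0.115 m) or (y of each of post, dish_tall in the frame of rack below 0 m and y of dish_tall in the frame of rack above -0.115 m))), for 0.2 s.
3. then the middle dish is home in the second sound bay (x of dish_mid in the frame of rack between -0.0025 and 0.003 m and angle between dish_mid's own z axis and vertical below 0.08 rad and height (world z) of dish_mid below 0.006 m and (horizontal distance between dish_mid and tip_p above 0.06 m or height (world z) of tip_p above 0.05495 m) and (horizontal distance between dish_mid and tip_q above 0.06 m or height (world z) of tip_q above 0.05495 m) and (horizontal distance between dish_mid and tip_r above 0.06 m or height (world z) of tip_r above 0.05495 m) and (horizontal distance between dish_mid and tip_s above 0.06 m or height (world z) of tip_s above 0.05495 m) and ((y of post in the frame of rack above 0 m and y of dish_mid in the frame of rack between -0.045 and 0.045 m) or (y of post in the frame of rack below 0 m and y of dish_mid in the frame of rack between -0.045 and 0.045 m))), for 0.2 s.
4. then the lowest dish is home in the third sound bay (x of dish_low in the frame of rack between -0.0025 and 0.003 m and angle between dish_low's own z axis and vertical below 0.08 rad and height (world z) of dish_low below 0.006 m and (horizontal distance between dish_low and tip_p above 0.06 m or height (world z) of tip_p above 0.05495 m) and (horizontal distance between dish_low and tip_q above 0.06 m or height (world z) of tip_q above 0.05495 m) and (horizontal distance between dish_low and tip_r above 0.06 m or height (world z) of tip_r above 0.05495 m) and (horizontal distance between dish_low and tip_s above 0.06 m or height (world z) of tip_s above 0.05495 m) and ((y of post in the frame of rack above 0 m and y of dish_low in the frame of rack between -0.115 and 0 m) or (y of post in the frame of rack below 0 m and y of dish_low in the frame of rack between 0 and 0.115 m))), for 0.2 s.
At the end, for the whole second after the job is handed in: Counted from the post and skipping the bay with the worn spring, the tallest, middle and lowest dish stand in the three sound bays in that order, each upright on the bench, touching the back wall within 2.5 mm, and at rest (all of step 2 and all of step 3 and all of step 4 and linear speed of each of dish_tall, dish_mid, dish_low below 0.01 m/s).
It fails at once if a dish is lifted more than 12 mm off the bench (height (world z) of any of dish_tall, dish_mid, dish_low above 0.012 m).
It fails at once if a small vial is tipped or moved by more than 20 mm (angle between any of vial_left, vial_right's own z axis and vertical above 0.5 rad or distance of any of vial_left, vial_right from where it was at the start of the episode above 0.02 m).
It also fails if it takes over 72 s, if anything falls off the work surface, if the arm or the gripper's body presses on something with over 40 N, if the wrist force passes 120 N, or if a joint passes its speed limit or range.

## Robot

A 7-joint arm with a two-finger parallel gripper is mounted at the origin on the work surface. World frame = base frame: x ahead of the robot, y to its left, z up, the work surface at z = 0. Lengths are in m, angles in degrees, forces in N, time in s.
With the tool pointing down it reaches from about 0.425 to 0.875 m from the base axis. Payload 4.7 kg.
Tool frame: the origin (TCP) lies between the finger pads; the fingertips stand 17 mm ahead of it and the grasp point (between the pads) lies 2 mm behind it; z points along the fingers, y is the line along which they close (so a half turn about z gives the same grasp; the last joint's range is limited). The gripper opens to 87 mm and grips with 3 to 60 N. Pads are 19 mm wide; open, the fingers measure 117 mm over their backs; the gripper's body (75 mm by 190 mm) begins 51 mm behind the grasp point.
Start: joints at [-63.02, 18.392, -4.016, 83.108, 1.295, 78.541, -3.26], TCP at [0.287, 0.583, 0.24] pointing down, gripper open.
Joint ranges: [-163.93, 163.93], [-17.29, 119.83], [-79.2, 71.16], [3.27, 140.29], [-89.18, 269.18], [5.43, 117.66], [-154.24, 154.24]. Speed limits (degrees/s): [147.25, 147.25, 180, 180, 180, 180, 180].

## Interface

Orientations are given as [roll, pitch, yaw] about the fixed x, y, z axes, in that order (R = Rz(yaw) Ry(pitch) Rx(roll)).
In Python, from cell import env, cams gives the robot as it stands.
- The arm moves only by the shell command python3 -m pendant 'ROWS' [FORCE]. ROWS is JSON, a list of rows, each an object of numbers: "tx", "ty", "tz": the shift along the tool's x, y, z each as a share of 0.05 m, from -1 to 1; "spin": the turn about the tool's z as a share of 4 degrees, from -1 to 1; "claw": the closure, from 0 (fully open) to 1 (shut). A call has 1 to 10 rows; each row shifts and turns the commanded pose from where the row before left it, along the tool's axes as they then stand; what a row does not reach is not made up. A row lasts 1/8 s, in which the tool goes at most 62.5 mm and 10.7 degrees, less where a joint would pass 70% of its speed; a pose out of reach is approached as far as the arm can. A call with a number of a shift or a turn outside -1 to 1 is refused whole. A call with a gripper value outside its range is refused whole. The fingers move at their own pace and stop on an object; FORCE is the grip in N (left out, the last holds). Time passes only in rows, so rows that do not move let the fingers close. It gives the time, the measured TCP pose, the force, the opening and the grip force at its end, in the units of the state.
- env.get_obs(): the state, without advancing time (a new reading comes with each control period).
- cams.read_camera(name): name is "side" or "top"; returns the picture (384x512x3 uint8, red, green, blue); there is no depth.
- cams.camera_info(name): a dict with "fx", "fy", "cx", "cy" (pixels), "k1" (the pictures are not rectified: a ray, as slopes to the right and down, at radius r is drawn at 1 + k1 r^2 times it, then the intrinsics apply), "rvec" (rotation vector, rad) and "tvec" (3), from world to camera coordinates, as OpenCV has them. Camera axes: x right, y down, z forward; pixel columns grow to the right and rows downward; lengths in m; the calibration is good to about 2 mm. A picture is of the moment at which its call begins. camera_info takes no time and is no camera call.
- env.sign_off(): hands the job in; it is judged then, once.
The state is a dict: "time_s": time; "qpos": joint angles; "joint_velocities": joint speeds; "effort": joint torques, N m; "tool_pos": TCP position; "tool_rot": TCP orientation; "force": force on the tool from outside, world axes, zero at the start; "wrist_torque": the same for the moment, N m; "grip_width": finger opening in m; "grasp_force": force on a finger pad.
Only numpy, scipy, OpenCV 4.12 (cv2) and the standard library are available. Lean on these libraries where they do the work, as an engineer would, in place of code of your own. Each camera call takes 0.05 s, during which the arm holds its last target. There are 200 camera calls.

## Working session

There is one attempt and no reset: what is moved stays moved. The work goes in short steps, Python scripts to look and compute and a shell command to move; the robot and the scene stay as the last step left them, time stands still between calls to the robot, and variables do not carry over. Pictures are saved under pics/ and viewed, at most 10 in all, crops included, and the job is handed in when it is done.

```bash
mkdir -p pics; ls
python3 - <<'E'
from cell import env,cams
import cv2
o=env.get_obs();print({k:o[k] for k in('time_s','tool_pos','tool_rot','force','grip_width')})
for n in('side','top'):
    im=cams.read_camera(n);cv2.imwrite(f'pics/{n}0.png',im[:,:,::-1]);print(n,cams.camera_info(n))
E
```

```text
pics
{'time_s': 0.0, 'tool_pos': array([0.28651422, 0.58287796, 0.2384905 ]), 'tool_rot': array([-1.79893584e+02,  4.14720964e-03,  1.53830543e+02]), 'force': array([ 0.44817653, -0.08597682, -0.35925972]), 'grip_width': 0.08708854758471792}
side {'fx': 438.4289534609007, 'fy': 438.4289534609007, 'cx': 249.87276709953633, 'cy': 194.10585450318231, 'k1': -0.08001578148615596, 'rvec': array([ 2.2380025 , -0.43493376,  0.21552291]), 'tvec': array([-0.52742804,  0.20322008,  0.56826683])}
top {'fx': 480.623652898657, 'fy': 480.623652898657, 'cx': 247.91694936819667, 'cy': 195.26662348644587, 'k1': -0.1923455380094797, 'rvec': array([ 2.17011621, -2.16158705,  0.10163032]), 'tvec': array([0.03307263, 0.57595974, 0.95270648])}
```

View pics/top0.png

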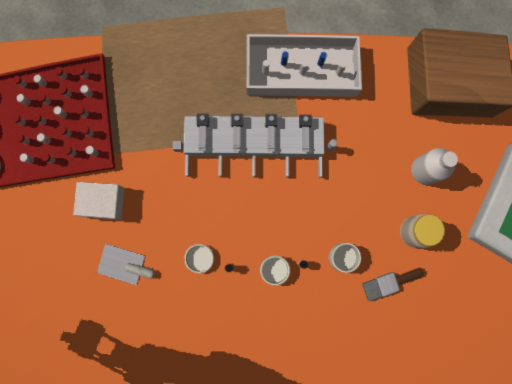

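View pics/side0.png

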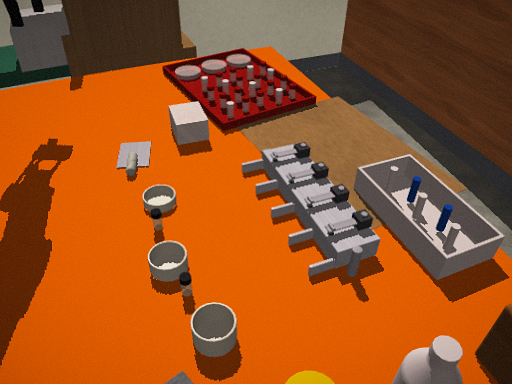

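The top view shows the rack at about (253,138), with the round post at right (333,144) and the square stub at left (177,145). The dishes are at (200,258), (275,270) and (345,258), and the vials at (229,268) and (304,265). The side view shows the tallest dish near the post side and the lowest far from it.

```bash
cat > h.py <<'E'
import numpy as np,cv2
from cell import env,cams
def cam(n):
    i=cams.camera_info(n);R=cv2.Rodrigues(i['rvec'])[0]
    K=np.array([[i['fx'],0,i['cx']],[0,i['fy'],i['cy']],[0,0,1]])
    return i,R,K,np.array([i['k1'],0,0,0,0])
def ray(n,uv,z):
    i,R,K,d=cam(n);p=cv2.undistortPoints(np.array(uv,float).reshape(-1,1,2),K,d).reshape(-1,2)
    v=np.c_[p,np.ones(len(p))]@R;C=-R.T@i['tvec']
    return C+v*((np.asarray(z)-C[2])/v[:,2])[:,None]
def proj(n,P):
    i,R,K,d=cam(n);return cv2.projectPoints(np.array(P,float).reshape(-1,1,3),i['rvec'],i['tvec'],K,d)[0].reshape(-1,2)
E
python3 - <<'E'
from h import *
im=cv2.imread('pics/top0.png')
a=cv2.resize(im[100:185,170:360],None,fx=4,fy=4,interpolation=cv2.INTER_CUBIC)
b=cv2.resize(im[235:290,170:360],None,fx=4,fy=4,interpolation=cv2.INTER_CUBIC)
cv2.imwrite('pics/crop1.png',np.vstack([a,b]))
hsv=cv2.cvtColor(im,cv2.COLOR_BGR2HSV)
m=((hsv[:,:,1]<120)&(hsv[:,:,2]>60)).astype(np.uint8)
m[:235]=0;m[290:]=0
for c in cv2.findContours(m,cv2.RETR_EXTERNAL,cv2.CHAIN_APPROX_NONE)[0]:
    if cv2.contourArea(c)>200:
        c2=cv2.convexHull(c);print(cv2.fitEllipse(c2),cv2.contourArea(c2))
m=(hsv[:,:,2]<60).astype(np.uint8);m[:235]=0;m[290:]=0
for c in cv2.findContours(m,cv2.RETR_EXTERNAL,cv2.CHAIN_APPROX_NONE)[0]:
    if cv2.contourArea(c)>10:print('dark',cv2.boundingRect(c),cv2.contourArea(c))
i,R,K,d=cam('top');print('C',-R.T@i['tvec'])
E
```

```text
((381.2730712890625, 286.48095703125), (26.644493103027344, 38.751869201660156), 69.37329864501953) 433.0
((274.76654052734375, 269.8833923339844), (29.81859588623047, 30.58324432373047), 109.14812469482422) 699.0
((198.7901153564453, 258.16436767578125), (29.458763122558594, 29.783918380737305), 92.16205596923828) 668.5
((123.82540130615234, 264.78228759765625), (39.311561584472656, 60.988365173339844), 104.51993560791016) 1519.0
((344.9647216796875, 257.18231201171875), (30.000036239624023, 32.501380920410156), 99.50263214111328) 745.0
((499.533203125, 244.32835388183594), (22.512691497802734, 85.8481216430664), 118.79930114746094) 632.5
dark (226, 265, 7, 6) 28.0
dark (300, 261, 8, 7) 33.0
C [0.476544   0.02777267 1.00628403]
```

View pics/crop1.png

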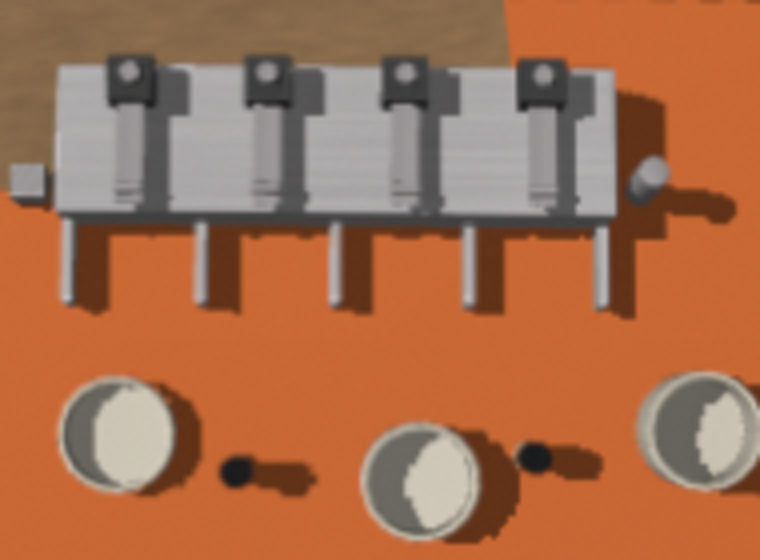

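The crop shows the wall noses at crop (68,303)…(602,309), the post top at (653,170), the stub top at (28,182), and the dish rims at (117,434), (421,481) and (702,430). The vial caps are at (237,471) and (536,457).

Run:
```python
from h import *
up=lambda p:[(170+(x+.5)/4-.5,100+(y+.5)/4-.5) for x,y in p]
lo=lambda p:[(170+(x+.5)/4-.5,235+(y-340+.5)/4-.5) for x,y in p]
N=ray('top',up([(68,304),(201,305),(335,306),(469,308),(602,310)]),.02)
f=ray('top',up([(57,213),(616,215)]),.038)
po=ray('top',up([(653,170)]),.055);st=ray('top',up([(28,182)]),.02)
tp=ray('top',up([(128,200),(266,201),(404,202),(543,203)]),.055)
sp=ray('top',lo([(117,434)]),.018);mi=ray('top',lo([(421,481)]),.028);ta=ray('top',lo([(702,430)]),.038)
print(N,f,po,st,tp,'dishes',sp,mi,ta,'vials',ray('top',lo([(237,471),(536,457)]),.036),sep='\n')
# rack fit : yaw, origin from noses
# model 2D points
M=np.array([[-.0145,y] for y in(.14,.07,0,-.07,-.14)])
mod=np.vstack([M,[[0,-.162]],[[.0,.162]]])[:5];W=N[:5,:2]
A=mod-mod.mean(0);B=W-W.mean(0);th=np.arctan2((A[:,0]*B[:,1]-A[:,1]*B[:,0]).sum(),(A*B).sum())
R=np.array([[np.cos(th),-np.sin(th)],[np.sin(th),np.cos(th)]]);t=W.mean(0)-R@mod.mean(0)
print('yaw',np.degrees(th),'org',t,'resid',(mod@R.T+t-W)*1e3)
inv=lambda P:(P[:,:2]-t)@R
for n,P in dict(front=f,post=po,stub=st,tips=tp,low=sp,mid=mi,tall=ta).items():print(n,(inv(P)*1e3).round(1))
print(np.array([[.04,y] for y in(.105,.035,-.035,-.105)])@R.T+t)
```

```text
[[ 0.61739277  0.1631127   0.02      ]
 [ 0.6169923   0.09375071  0.02      ]
 [ 0.61667053  0.02427718  0.02      ]
 [ 0.61590082 -0.04517738  0.02      ]
 [ 0.61520085 -0.11448151  0.02      ]]
[[ 0.66206691  0.16730554  0.038     ]
 [ 0.66197961 -0.11985139  0.038     ]]
[[ 0.68209681 -0.13659803  0.055     ]]
[[0.68211488 0.18563851 0.02      ]]
[[ 0.66544143  0.12893986  0.055     ]
 [ 0.66496992  0.05927389  0.055     ]
 [ 0.66468553 -0.01016215  0.055     ]
 [ 0.66459072 -0.08029843  0.055     ]]
dishes
[[0.44695876 0.13551255 0.018     ]]
[[ 0.4243741  -0.01986579  0.028     ]]
[[ 0.45013932 -0.16148562  0.038     ]]
vials
[[ 0.42942769  0.07290999  0.036     ]
 [ 0.43682221 -0.07737434  0.036     ]]
yaw -0.4519494854018662 org [0.630931   0.02418196] resid [[ 0.14299494  1.17928297]
 [-0.0086886   0.5434562 ]
 [-0.2390756   0.01915472]
 [-0.0215246  -0.52409898]
 [ 0.12629385 -1.2177949 ]]
front [[  30.   143.4]
 [  32.2 -143.8]]
post [[  52.4 -160.4]]
stub [[ 49.9 161.9]]
tips [[  33.7  105. ]
 [  33.8   35.4]
 [  34.   -34.1]
 [  34.5 -104.2]]
low [[-184.8  109.9]]
mid [[-206.2  -45.7]]
tall [[-179.3 -187.1]]
[[ 0.67175799  0.12886318]
 [ 0.67120584  0.05886536]
 [ 0.67065368 -0.01113246]
 [ 0.67010153 -0.08113029]]
```

```bash
python3 -m pendant '[{"spin":-1,"claw":1},{"spin":-1,"claw":1},{"spin":-1,"claw":1},{"spin":-1,"claw":1},{"spin":-1,"claw":1},{"spin":-1,"claw":1},{"spin":-0.55,"claw":1}]' 20; python3 -m pendant '[{"tx":-0.77,"ty":-0.9,"claw":1},{"tx":-0.77,"ty":-0.9,"claw":1},{"tx":-0.77,"ty":-0.9,"claw":1},{"tx":-0.77,"ty":-0.9,"claw":1},{"tx":-0.77,"ty":-0.9,"claw":1},{"tx":-0.77,"ty":-0.9,"claw":1},{"tx":-0.77,"ty":-0.9,"claw":1},{"tx":-0.77,"ty":-0.9,"claw":1},{"tx":-0.7,"ty":-0.9,"claw":1},{"claw":1}]'
```

```text
invalid input at $[0]: expected keys tx, ty, tz, spin, claw
invalid input at $[0]: expected keys tx, ty, tz, spin, claw
```

All keys are required in every row.

```bash
python3 -m pendant '[{"tx":0,"ty":0,"tz":0,"spin":-1,"claw":1},{"tx":0,"ty":0,"tz":0,"spin":-1,"claw":1},{"tx":0,"ty":0,"tz":0,"spin":-1,"claw":1},{"tx":0,"ty":0,"tz":0,"spin":-1,"claw":1},{"tx":0,"ty":0,"tz":0,"spin":-1,"claw":1},{"tx":0,"ty":0,"tz":0,"spin":-1,"claw":1},{"tx":0,"ty":0,"tz":0,"spin":-0.55,"claw":1}]' 20; python3 -m pendant '[{"tx":-0.77,"ty":-0.9,"tz":0,"spin":0,"claw":1},{"tx":-0.77,"ty":-0.9,"tz":0,"spin":0,"claw":1},{"tx":-0.77,"ty":-0.9,"tz":0,"spin":0,"claw":1},{"tx":-0.77,"ty":-0.9,"tz":0,"spin":0,"claw":1},{"tx":-0.77,"ty":-0.9,"tz":0,"spin":0,"claw":1},{"tx":-0.77,"ty":-0.9,"tz":0,"spin":0,"claw":1},{"tx":-0.77,"ty":-0.9,"tz":0,"spin":0,"claw":1},{"tx":-0.77,"ty":-0.9,"tz":0,"spin":0,"claw":1},{"tx":-0.7,"ty":-0.9,"tz":0,"spin":0,"claw":1},{"tx":0,"ty":0,"tz":0,"spin":0,"claw":1}]'
```

```text
time_s: 0.98
tool_pos: [0.2866, 0.5831, 0.239]
tool_rot: [-180.0, -0.0, -179.9]
force: [-0.1, 0.4, 0.0]
grip_width: 0.0249
grasp_force: 0.0
time_s: 2.22
tool_pos: [0.6327, 0.1712, 0.2389]
tool_rot: [-179.8, 0.0, 179.4]
force: [0.2, 0.1, 0.6]
grip_width: 0.0005
grasp_force: 0.0
```

```bash
python3 -m pendant '[{"tx":-0.38,"ty":-0.42,"tz":0.7,"spin":0,"claw":1},{"tx":-0.38,"ty":-0.42,"tz":0.7,"spin":0,"claw":1},{"tx":0,"ty":0,"tz":0.9,"spin":0,"claw":1},{"tx":0,"ty":0,"tz":0.76,"spin":0,"claw":1},{"tx":0,"ty":0,"tz":0,"spin":0,"claw":1}]'
python3 - <<'E'
from h import *
im=cams.read_camera('side');cv2.imwrite('pics/s1.png',cv2.resize(im[120:300,230:430,::-1],None,fx=3,fy=3))
print(env.get_obs()['force'],env.get_obs()['tool_pos'])
E
```

```text
time_s: 2.85
tool_pos: [0.6647, 0.137, 0.0826]
tool_rot: [-179.9, -0.4, -179.9]
force: [-0.0, 0.5, 0.6]
grip_width: -0.0001
grasp_force: 0.0
[ 0.39848123 -0.42245012  0.39114985] [0.666708   0.13731369 0.08553382]
```

View pics/s1.png

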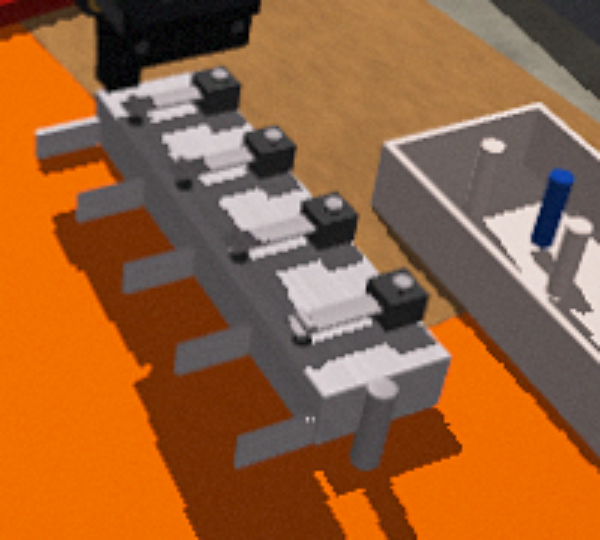

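The side view shows the closed finger just above the far (bay_0) spring tip. The other tips are free.

```bash
python3 -m pendant '[{"tx":-0.08,"ty":-0.17,"tz":0.1,"spin":0,"claw":1},{"tx":0,"ty":0,"tz":0.28,"spin":0,"claw":1},{"tx":0,"ty":0,"tz":0,"spin":0,"claw":1}]';python3 -m pendant '[{"tx":0,"ty":0,"tz":0,"spin":0,"claw":1}]'
```

```text
time_s: 3.28
tool_pos: [0.6737, 0.127, 0.0686]
tool_rot: [-180.0, 0.2, 180.0]
force: [2.1, -2.7, 4.6]
grip_width: 0.0007
grasp_force: 2.5
time_s: 3.4
tool_pos: [0.6736, 0.1271, 0.0693]
tool_rot: [-180.0, 0.2, 180.0]
force: [3.1, -2.2, 3.9]
grip_width: 0.0006
grasp_force: 2.2
```

```bash
python3 -m pendant '[{"tx":0,"ty":0,"tz":0.06,"spin":0,"claw":1},{"tx":0,"ty":0,"tz":0,"spin":0,"claw":1}]';python3 -m pendant '[{"tx":0,"ty":0,"tz":-0.5,"spin":0,"claw":1},{"tx":0.02,"ty":-0.7,"tz":0,"spin":0,"claw":1},{"tx":0.02,"ty":-0.7,"tz":0,"spin":0,"claw":1},{"tx":0,"ty":0,"tz":0.46,"spin":0,"claw":1},{"tx":0,"ty":0,"tz":0,"spin":0,"claw":1}]';python3 -m pendant '[{"tx":0,"ty":0,"tz":0,"spin":0,"claw":1}]'
```

```text
time_s: 3.65
tool_pos: [0.6737, 0.1271, 0.0665]
tool_rot: [-180.0, 0.2, 180.0]
force: [1.4, -2.3, 6.3]
grip_width: 0.0003
grasp_force: 3.6
time_s: 4.28
tool_pos: [0.6695, 0.0558, 0.0664]
tool_rot: [-179.9, -0.1, 179.9]
force: [-0.9, -5.5, 7.6]
grip_width: 0.0001
grasp_force: 3.6
time_s: 4.4
tool_pos: [0.6697, 0.0566, 0.0677]
tool_rot: [-179.9, -0.1, 180.0]
force: [-1.4, -4.3, 5.6]
grip_width: 0.0007
grasp_force: 3.0
```

```bash
python3 -m pendant '[{"tx":0,"ty":0,"tz":-0.5,"spin":0,"claw":1},{"tx":0,"ty":-0.68,"tz":0,"spin":0,"claw":1},{"tx":0,"ty":-0.68,"tz":0,"spin":0,"claw":1},{"tx":0,"ty":0,"tz":0.5,"spin":0,"claw":1},{"tx":0,"ty":0,"tz":0,"spin":0,"claw":1}]';python3 -m pendant '[{"tx":0,"ty":0,"tz":0,"spin":0,"claw":1}]';python3 -m pendant '[{"tx":0,"ty":0,"tz":-0.5,"spin":0,"claw":1},{"tx":0,"ty":-0.7,"tz":0,"spin":0,"claw":1},{"tx":0,"ty":-0.7,"tz":0,"spin":0,"claw":1},{"tx":0,"ty":0,"tz":0.5,"spin":0,"claw":1},{"tx":0,"ty":0,"tz":0,"spin":0,"claw":1}]';python3 -m pendant '[{"tx":0,"ty":0,"tz":0,"spin":0,"claw":1}]'
```

```text
time_s: 5.03
tool_pos: [0.6696, -0.0114, 0.0666]
tool_rot: [-179.9, -0.1, -180.0]
force: [-0.5, -5.5, 8.1]
grip_width: 0.0002
grasp_force: 3.5
time_s: 5.15
tool_pos: [0.6698, -0.0107, 0.068]
tool_rot: [-179.9, -0.1, -180.0]
force: [-1.6, -3.0, 5.3]
grip_width: 0.0005
grasp_force: 2.9
time_s: 5.78
tool_pos: [0.6682, -0.0782, 0.065]
tool_rot: [179.9, -0.3, -179.9]
force: [-0.9, -1.1, 1.2]
grip_width: 0.0007
grasp_force: 0.8
time_s: 5.9
tool_pos: [0.6699, -0.0777, 0.0671]
tool_rot: [179.9, -0.1, -179.8]
force: [-1.1, 0.7, 1.5]
grip_width: 0.0007
grasp_force: 0.6
```

bay_3, next to the post, is clearly the soft one. I'll press it to its stop.

```bash
python3 -m pendant '[{"tx":0,"ty":0,"tz":0.06,"spin":0,"claw":1},{"tx":0,"ty":0,"tz":0.06,"spin":0,"claw":1},{"tx":0,"ty":0,"tz":0,"spin":0,"claw":1},{"tx":0,"ty":0,"tz":0,"spin":0,"claw":1}]'
```

```text
time_s: 6.4
tool_pos: [0.6709, -0.0787, 0.0613]
tool_rot: [179.9, 0.1, -179.9]
force: [-0.1, 2.8, 4.4]
grip_width: 0.0006
grasp_force: 2.3
```

```bash
python3 -m pendant '[{"tx":0,"ty":0,"tz":0.05,"spin":0,"claw":1},{"tx":0,"ty":0,"tz":0,"spin":0,"claw":1},{"tx":0,"ty":0,"tz":0,"spin":0,"claw":1}]';python3 -m pendant '[{"tx":0,"ty":0,"tz":-0.9,"spin":0,"claw":1},{"tx":0,"ty":0,"tz":-0.3,"spin":0,"claw":0.9},{"tx":0.88,"ty":-0.32,"tz":0,"spin":0,"claw":0.9},{"tx":0.88,"ty":-0.33,"tz":0,"spin":0,"claw":0.9},{"tx":0.88,"ty":-0.33,"tz":0,"spin":0,"claw":0.9},{"tx":0.88,"ty":-0.33,"tz":0,"spin":0,"claw":0.9},{"tx":0.88,"ty":-0.33,"tz":0,"spin":0,"claw":0.9},{"tx":0,"ty":0,"tz":0.6,"spin":0,"claw":0.9},{"tx":0,"ty":0,"tz":0,"spin":0,"claw":0.9}]'
python3 - <<'E'
from h import *
for n in('side','top'):
    im=cams.read_camera(n)[:,:,::-1];cv2.imwrite(f'pics/{n}2.png',im)
a=cv2.imread('pics/side2.png')[140:384,110:310];b=cv2.imread('pics/top2.png')[180:304,250:400]
a=cv2.resize(a,(400,488));b=cv2.resize(b,(400,331))
c=np.zeros((488,800,3),np.uint8);c[:,:400]=a;c[:331,400:]=b;cv2.imwrite('pics/v2.png',c)
print(env.get_obs()['tool_pos'])
E
```

```text
time_s: 6.78
tool_pos: [0.6712, -0.0789, 0.0593]
tool_rot: [179.9, 0.1, -179.9]
force: [-0.4, 3.9, 6.6]
grip_width: 0.0008
grasp_force: 3.5
time_s: 7.9
tool_pos: [0.4473, -0.1622, 0.086]
tool_rot: [180.0, -0.3, 179.9]
force: [-0.5, 0.2, -0.3]
grip_width: 0.0087
grasp_force: 0.0
[ 0.45005375 -0.16224606  0.08800748]
```

View pics/v2.png

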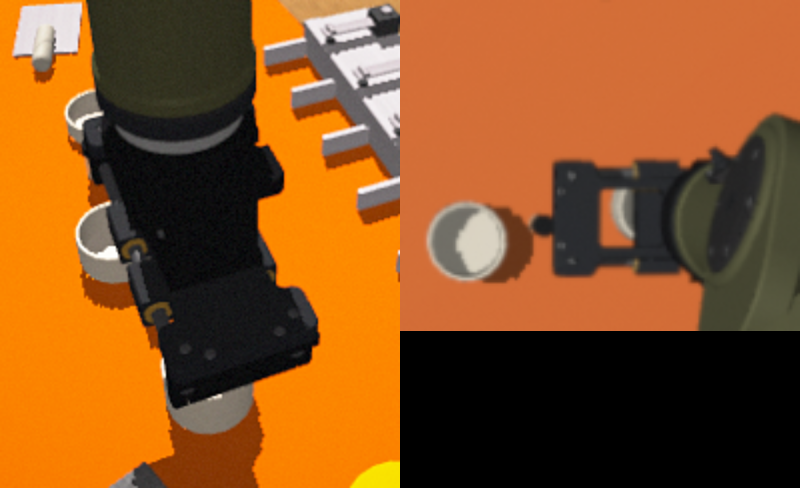

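The gripper covers the tall dish and is centred on it as far as visible. I'll descend in steps and watch the force.

```bash
python3 -m pendant '[{"tx":0,"ty":0,"tz":0.5,"spin":0,"claw":0.9},{"tx":0,"ty":0,"tz":0.3,"spin":0,"claw":0.9},{"tx":0,"ty":0,"tz":0,"spin":0,"claw":0.9}]'
```

```text
time_s: 8.38
tool_pos: [0.4496, -0.1618, 0.0473]
tool_rot: [180.0, -0.1, -180.0]
force: [-0.1, 0.7, 0.5]
grip_width: 0.0089
grasp_force: 0.0
```

```bash
python3 -m pendant '[{"tx":0,"ty":0,"tz":0.4,"spin":0,"claw":0.9},{"tx":0,"ty":0,"tz":0,"spin":0,"claw":0.9},{"tx":0,"ty":0,"tz":0,"spin":0,"claw":0.8},{"tx":0,"ty":0,"tz":0,"spin":0,"claw":0.8}]' 5;python3 -m pendant '[{"tx":0,"ty":0,"tz":0,"spin":0,"claw":0.77},{"tx":0,"ty":0,"tz":0,"spin":0,"claw":0.77}]' 5
```

```text
time_s: 8.88
tool_pos: [0.4508, -0.1622, 0.029]
tool_rot: [-180.0, 0.1, -180.0]
force: [-0.2, -0.3, 0.3]
grip_width: 0.0162
grasp_force: 0.0
time_s: 9.12
tool_pos: [0.4503, -0.1621, 0.0283]
tool_rot: [180.0, 0.0, -180.0]
force: [0.5, 0.5, 0.0]
grip_width: 0.0198
grasp_force: 0.0
```

```bash
python3 -m pendant '[{"tx":-0.2,"ty":0.15,"tz":0,"spin":0,"claw":0.77},{"tx":-0.23,"ty":0.3,"tz":0,"spin":0,"claw":0.77},{"tx":-0.23,"ty":0.3,"tz":0,"spin":0,"claw":0.77},{"tx":-0.23,"ty":0.33,"tz":0,"spin":0,"claw":0.77},{"tx":-0.23,"ty":0.33,"tz":0,"spin":0,"claw":0.77},{"tx":-0.23,"ty":0.33,"tz":0,"spin":0,"claw":0.77},{"tx":-0.23,"ty":0.33,"tz":0,"spin":0,"claw":0.77},{"tx":-0.23,"ty":0.33,"tz":0,"spin":0,"claw":0.77},{"tx":-0.23,"ty":0.33,"tz":0,"spin":0,"claw":0.77},{"tx":-0.2,"ty":0.3,"tz":0,"spin":0,"claw":0.77}]' 5;python3 -m pendant '[{"tx":0,"ty":0,"tz":0,"spin":0,"claw":0.77}]'
```

```text
time_s: 10.38
tool_pos: [0.5628, -0.0093, 0.028]
tool_rot: [180.0, 0.0, -180.0]
force: [-0.7, -1.2, 0.4]
grip_width: 0.0204
grasp_force: 0.3
time_s: 10.5
tool_pos: [0.563, -0.0085, 0.0281]
tool_rot: [180.0, 0.0, -179.8]
force: [-0.4, 0.1, -0.4]
grip_width: 0.02
grasp_force: 0.0
```

```bash
python3 -m pendant '[{"tx":-0.25,"ty":-0.04,"tz":0,"spin":0,"claw":0.77},{"tx":-0.25,"ty":0,"tz":0,"spin":0,"claw":0.77},{"tx":-0.25,"ty":0,"tz":0,"spin":0,"claw":0.77},{"tx":-0.2,"ty":0,"tz":0,"spin":0,"claw":0.77},{"tx":-0.2,"ty":0,"tz":0,"spin":0,"claw":0.77},{"tx":-0.1,"ty":0,"tz":0,"spin":0,"claw":0.77},{"tx":0,"ty":0,"tz":0,"spin":0,"claw":0.77}]' 5
```

```text
time_s: 11.38
tool_pos: [0.6249, -0.0124, 0.0281]
tool_rot: [180.0, 0.0, -180.0]
force: [0.5, -0.0, -0.2]
grip_width: 0.0202
grasp_force: 0.0
```

```bash
python3 -m pendant '[{"tx":-0.06,"ty":0,"tz":0,"spin":0,"claw":0.77},{"tx":0,"ty":0,"tz":0,"spin":0,"claw":0.77}]' 5
```

```text
time_s: 11.62
tool_pos: [0.6275, -0.0124, 0.0281]
tool_rot: [180.0, 0.0, -180.0]
force: [-0.4, -0.3, -0.2]
grip_width: 0.02
grasp_force: 0.1
```

```bash
for i in 1 2; do python3 -m pendant '[{"tx":-0.06,"ty":0,"tz":0,"spin":0,"claw":0.77},{"tx":0,"ty":0,"tz":0,"spin":0,"claw":0.77}]' 5|egrep 'pos|force'; done
```

```text
tool_pos: [0.6308, -0.0124, 0.0281]
force: [0.8, -0.2, -0.1]
grasp_force: 0.1
tool_pos: [0.6338, -0.0124, 0.0281]
force: [-0.9, -0.2, 0.4]
grasp_force: 0.1
```

```bash
for i in 1; do python3 -m pendant '[{"tx":-0.06,"ty":0,"tz":0,"spin":0,"claw":0.77},{"tx":0,"ty":0,"tz":0,"spin":0,"claw":0.77}]' 5|egrep 'pos|force'; done
python3 - <<'E'
from h import *
for n in('side','top'):
    im=cams.read_camera(n)[:,:,::-1];cv2.imwrite(f'pics/{n}3.png',im)
a=cv2.imread('pics/side3.png')[120:300,230:430];b=cv2.imread('pics/top3.png')[100:285,170:360]
a=cv2.resize(a,(400,360));b=cv2.resize(b,(400,390))
c=np.zeros((390,800,3),np.uint8);c[:360,:400]=a;c[:390,400:]=b;cv2.imwrite('pics/v3.png',c)
E
```

```text
tool_pos: [0.6369, -0.0124, 0.0281]
force: [-0.7, -0.5, 0.4]
grasp_force: 0.1
```

View pics/v3.png

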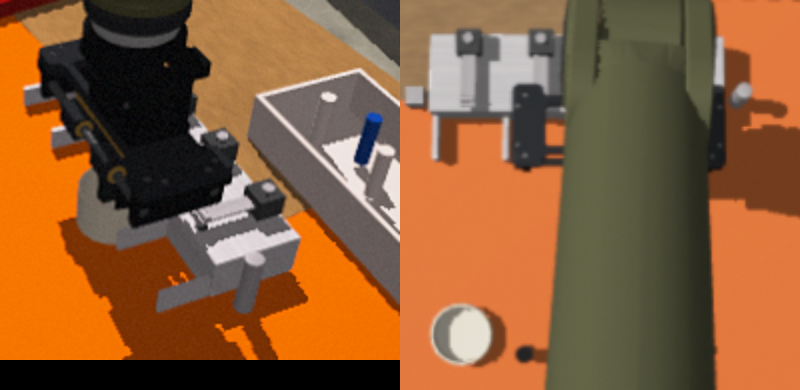

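The side view shows the tall dish in the second bay from the post, not yet obviously home. I'll keep pushing until there is contact force.

```bash
for i in 1 ; do python3 -m pendant '[{"tx":-0.06,"ty":0,"tz":0,"spin":0,"claw":0.77},{"tx":0,"ty":0,"tz":0,"spin":0,"claw":0.77}]' 5|egrep 'pos|force'; done;  python3 -m pendant '[{"tx":-0.06,"ty":0,"tz":0,"spin":0,"claw":0.77},{"tx":0,"ty":0,"tz":0,"spin":0,"claw":0.77}]' 5|egrep 'pos|force'
```

```text
tool_pos: [0.6398, -0.0124, 0.0281]
force: [0.1, -0.0, 0.6]
grasp_force: 0.2
tool_pos: [0.6411, -0.0124, 0.0278]
force: [-4.5, 0.6, 3.1]
grasp_force: 3.0
```

```bash
python3 -m pendant '[{"tx":-0.04,"ty":0,"tz":0,"spin":0,"claw":0.77},{"tx":0,"ty":0,"tz":0,"spin":0,"claw":0.77},{"tx":0,"ty":0,"tz":0,"spin":0,"claw":0.77}]' 5|egrep 'pos|force';  python3 -m pendant '[{"tx":0.2,"ty":0,"tz":0,"spin":0,"claw":0.9},{"tx":0,"ty":0,"tz":0,"spin":0,"claw":0.9},{"tx":0,"ty":0,"tz":-0.4,"spin":0,"claw":0.9},{"tx":0,"ty":0,"tz":-0.8,"spin":0,"claw":0.9},{"tx":0.8,"ty":0,"tz":-0.4,"spin":0,"claw":0.9},{"tx":0.8,"ty":0,"tz":0,"spin":0,"claw":0.9},{"tx":0.8,"ty":0,"tz":0,"spin":0,"claw":0.9},{"tx":0.8,"ty":0,"tz":0,"spin":0,"claw":0.9},{"tx":0.6,"ty":0,"tz":0,"spin":0,"claw":0.9},{"tx":0,"ty":0,"tz":0,"spin":0,"claw":0.9}]' 5
python3 - <<'E'
from h import *
for n in('side','top'):
    im=cams.read_camera(n)[:,:,::-1];cv2.imwrite(f'pics/{n}4.png',im)
a=cv2.imread('pics/side4.png')[120:300,230:430];b=cv2.imread('pics/top4.png')[100:290,170:360]
a=cv2.resize(a,(400,360));b=cv2.resize(b,(400,400))
c=np.zeros((400,800,3),np.uint8);c[:360,:400]=a;c[:,400:]=b;cv2.imwrite('pics/v4.png',c)
E
```

```text
tool_pos: [0.6415, -0.0124, 0.0276]
force: [-9.4, 0.1, 5.5]
grasp_force: 5.0
time_s: 14.6
tool_pos: [0.4439, -0.0126, 0.1095]
tool_rot: [179.9, 0.1, -180.0]
force: [0.9, -0.1, 0.5]
grip_width: 0.0086
grasp_force: 0.0
```

View pics/v4.png

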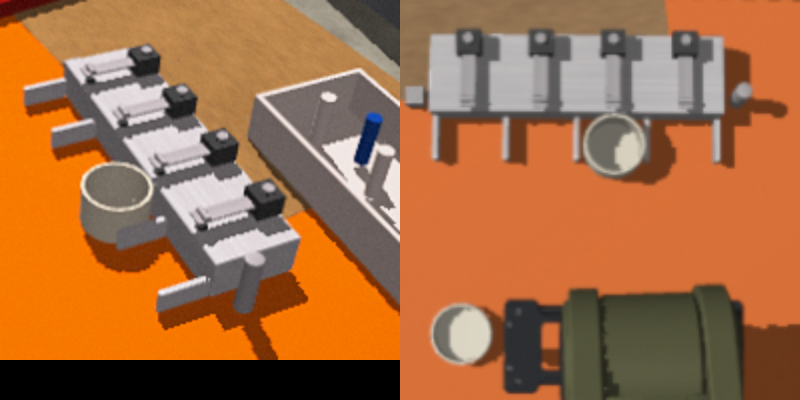

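The tall dish stands in bay_2 with its rim touching the block's front edge (top view, rim centre about (272.6,168.9)). Next I'll check that with a projection and go above the mid dish.

```bash
python3 - <<'E'
from h import *
print(proj('top',[[.631,-.011,.038]]),ray('top',[(272.6,168.9)],.038))
E
python3 -m pendant '[{"tx":0.34,"ty":-0.15,"tz":0.4,"spin":0,"claw":0.9},{"tx":0,"ty":0,"tz":0.4,"spin":0,"claw":0.9},{"tx":0,"ty":0,"tz":0,"spin":0,"claw":0.9},{"tx":0,"ty":0,"tz":0,"spin":0,"claw":0.9}]';python3 -m pendant '[{"tx":0,"ty":0,"tz":0,"spin":0,"claw":0.9}]'
```

```text
[[270.73675882 167.98611797]] [[ 0.62913092 -0.01479644  0.038     ]]
time_s: 15.2
tool_pos: [0.4289, -0.02, 0.0689]
tool_rot: [-180.0, 0.1, -180.0]
force: [0.8, 0.1, -0.4]
grip_width: 0.0084
grasp_force: 0.0
time_s: 15.32
tool_pos: [0.4287, -0.02, 0.069]
tool_rot: [180.0, 0.1, -180.0]
force: [0.2, -0.1, -0.2]
grip_width: 0.0088
grasp_force: 0.0
```

Run:
```python
from h import *
b=cv2.imread('pics/top4.png');g=cv2.cvtColor(b,cv2.COLOR_BGR2GRAY);h=cv2.cvtColor(b,cv2.COLOR_BGR2HSV)[:,:,1]
print('v',list(range(146,162)))
for u in(258,266,269,272,275,278,285,290):print(u,g[146:162,u],h[146:162,u])
c=cv2.resize(b[130:195,235:315],(800,650),interpolation=cv2.INTER_CUBIC)[:600];cv2.imwrite('pics/v5.png',c)
```

```text
v [146, 147, 148, 149, 150, 151, 152, 153, 154, 155, 156, 157, 158, 159, 160, 161]
258 [179 178 178 181 186 185 171 107  75  70  70  68  67  68  79 106] [  4   4   6   4   3   3   3   5   7  24  98 179 192 185 150  94]
266 [178 177 177 180 184 185 173 114 115 170 151  94  83  91 103 104] [ 4  3  4  4  5  4  4  7 22 28 29 29 27 27 29 26]
269 [154 152 123 158 160 161 173 127 141 145  92  83  89 103 105 105] [ 5  7  6  5  6  3  3 10 24 27 27 27 28 26 30 28]
272 [161 155 125 160 163 150 137 134 172 129  87  82  91 103 104 106] [ 6  5  6  6  5  3  4 13 20 25 25 27 27 26 28 28]
275 [106 105  96 102 103 101  97 109 140 181 103  82  86  97 104 104] [ 7  5  3  5  5  5  3  9 23 28 31 27 29 28 26 28]
278 [ 91  91  91  91  94  94  92  82  88 137 181 139 113 103  94 103] [ 6  6  3  3  5  3  3  3 14 27 28 30 29 31 29 31]
285 [181 180 181 184 186 187 181 136  82  80  92  98  88  78  85 103] [ 4  4  6  3  4  4  3  4  3  6 21 61 78 93 88 70]
290 [182 180 183 184 187 188 183 140  82  72  72  68  68  69  69  67] [  6   6   3   4   4   4   3   4   3   7  50 171 190 186 186 187]
```

View pics/v5.png

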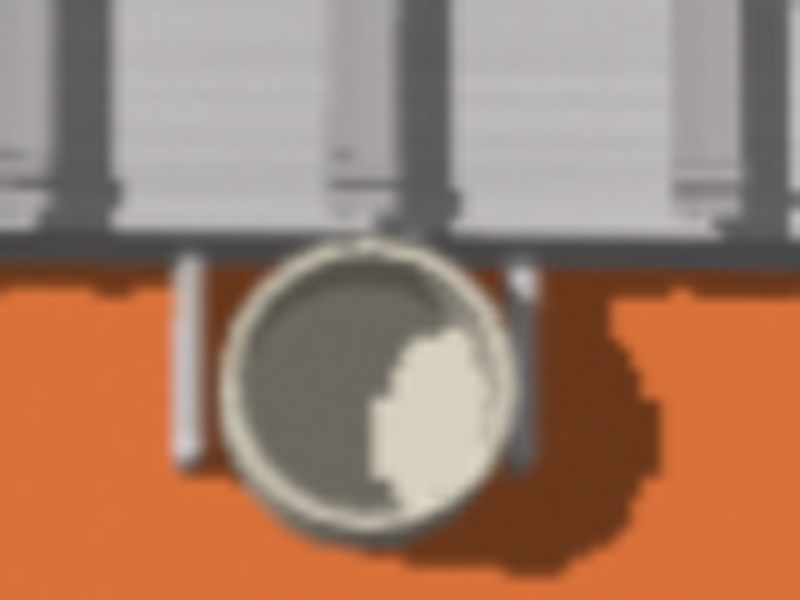

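The tall dish's rim touches the block edge (crop y≈238) between the two walls of bay_2, so it is home. Now the mid dish.

```bash
python3 -m pendant '[{"tx":0,"ty":0,"tz":0.6,"spin":0,"claw":0.9},{"tx":0,"ty":0,"tz":0,"spin":0,"claw":0.9}]'; python3 -m pendant '[{"tx":0,"ty":0,"tz":0.26,"spin":0,"claw":0.9},{"tx":0,"ty":0,"tz":0,"spin":0,"claw":0.77},{"tx":0,"ty":0,"tz":0,"spin":0,"claw":0.77},{"tx":0,"ty":0,"tz":0,"spin":0,"claw":0.77}]' 5
```

```text
time_s: 15.58
tool_pos: [0.4262, -0.0201, 0.0371]
tool_rot: [-180.0, -0.2, -180.0]
force: [0.0, -0.3, -0.1]
grip_width: 0.0089
grasp_force: 0.0
time_s: 16.08
tool_pos: [0.428, -0.02, 0.0255]
tool_rot: [180.0, 0.1, -180.0]
force: [0.3, 0.5, -0.1]
grip_width: 0.0194
grasp_force: 0.0
```

```bash
python3 -m pendant '[{"tx":0,"ty":0,"tz":0,"spin":0,"claw":0.68},{"tx":0,"ty":0,"tz":0,"spin":0,"claw":0.68}]' 5; python3 -m pendant '[{"tx":-0.15,"ty":0.1,"tz":0,"spin":0,"claw":0.68},{"tx":-0.25,"ty":0.17,"tz":0,"spin":0,"claw":0.68},{"tx":-0.28,"ty":0.17,"tz":0,"spin":0,"claw":0.68},{"tx":-0.28,"ty":0.17,"tz":0,"spin":0,"claw":0.68},{"tx":-0.28,"ty":0.17,"tz":0,"spin":0,"claw":0.68},{"tx":-0.28,"ty":0.17,"tz":0,"spin":0,"claw":0.68},{"tx":-0.28,"ty":0.17,"tz":0,"spin":0,"claw":0.68},{"tx":-0.28,"ty":0.17,"tz":0,"spin":0,"claw":0.68},{"tx":-0.28,"ty":0.17,"tz":0,"spin":0,"claw":0.68},{"tx":-0.28,"ty":0.15,"tz":0,"spin":0,"claw":0.68}]' 5;python3 -m pendant '[{"tx":0,"ty":0,"tz":0,"spin":0,"claw":0.68}]'
```

```text
time_s: 16.32
tool_pos: [0.4276, -0.02, 0.0252]
tool_rot: [180.0, 0.0, -180.0]
force: [-0.4, 0.2, 0.2]
grip_width: 0.0265
grasp_force: 0.0
time_s: 17.58
tool_pos: [0.5604, 0.0612, 0.0251]
tool_rot: [180.0, 0.0, -180.0]
force: [-0.5, -1.0, 1.7]
grip_width: 0.0278
grasp_force: 0.9
time_s: 17.7
tool_pos: [0.5608, 0.0615, 0.0251]
tool_rot: [180.0, 0.1, -179.9]
force: [0.2, -0.1, 0.2]
grip_width: 0.0279
grasp_force: 0.0
```

```bash
python3 -m pendant '[{"tx":-0.25,"ty":-0.03,"tz":0,"spin":0,"claw":0.68},{"tx":-0.25,"ty":0,"tz":0,"spin":0,"claw":0.68},{"tx":-0.25,"ty":0,"tz":0,"spin":0,"claw":0.68},{"tx":-0.25,"ty":0,"tz":0,"spin":0,"claw":0.68},{"tx":-0.2,"ty":0,"tz":0,"spin":0,"claw":0.68},{"tx":-0.15,"ty":0,"tz":0,"spin":0,"claw":0.68},{"tx":-0.06,"ty":0,"tz":0,"spin":0,"claw":0.68},{"tx":0,"ty":0,"tz":0,"spin":0,"claw":0.68}]' 5;  python3 -m pendant '[{"tx":-0.06,"ty":0,"tz":0,"spin":0,"claw":0.68},{"tx":0,"ty":0,"tz":0,"spin":0,"claw":0.68}]' 5|egrep 'pos|force'
```

```text
time_s: 18.7
tool_pos: [0.6301, 0.0591, 0.0251]
tool_rot: [180.0, 0.0, -180.0]
force: [0.8, 1.2, 0.4]
grip_width: 0.028
grasp_force: 0.0
tool_pos: [0.6331, 0.0591, 0.0252]
force: [-0.6, 0.0, 0.4]
grasp_force: 0.0
```

```bash
python3 -m pendant '[{"tx":-0.06,"ty":0,"tz":0,"spin":0,"claw":0.68},{"tx":0,"ty":0,"tz":0,"spin":0,"claw":0.68}]' 5|egrep 'pos|force'
```

```text
tool_pos: [0.6363, 0.0591, 0.0251]
force: [0.1, -0.3, -0.1]
grasp_force: 0.0
```

```bash
python3 -m pendant '[{"tx":-0.05,"ty":0,"tz":0,"spin":0,"claw":0.68},{"tx":0,"ty":0,"tz":0,"spin":0,"claw":0.68}]' 5|egrep 'pos|force'
```

```text
tool_pos: [0.6371, 0.0591, 0.0248]
force: [-4.2, -0.7, 3.2]
grasp_force: 3.1
```

```bash
python3 -m pendant '[{"tx":-0.04,"ty":0,"tz":0,"spin":0,"claw":0.68},{"tx":0,"ty":0,"tz":0,"spin":0,"claw":0.68},{"tx":0,"ty":0,"tz":0,"spin":0,"claw":0.68}]' 5|egrep 'pos|force';  python3 -m pendant '[{"tx":0.1,"ty":0,"tz":0,"spin":0,"claw":0.9},{"tx":0,"ty":0,"tz":0,"spin":0,"claw":0.9},{"tx":0,"ty":0,"tz":-0.4,"spin":0,"claw":0.9},{"tx":0,"ty":0,"tz":-0.8,"spin":0,"claw":0.9},{"tx":0.9,"ty":0.38,"tz":0,"spin":0,"claw":0.9},{"tx":0.9,"ty":0.38,"tz":0,"spin":0,"claw":0.9},{"tx":0.9,"ty":0.38,"tz":0,"spin":0,"claw":0.9},{"tx":0.9,"ty":0.38,"tz":0,"spin":0,"claw":0.9},{"tx":0,"ty":0,"tz":0,"spin":0,"claw":0.9},{"tx":0,"ty":0,"tz":0,"spin":0,"claw":0.9}]' 5
python3 - <<'E'
from h import *
b=cams.read_camera('top')[:,:,::-1];cv2.imwrite('pics/top6.png',b)
cv2.imwrite('pics/v6.png',cv2.resize(b[130:195,190:300],(800,473),interpolation=cv2.INTER_CUBIC))
E
```

```text
tool_pos: [0.6374, 0.0591, 0.0246]
force: [-9.0, 0.6, 5.8]
grasp_force: 5.3
time_s: 21.08
tool_pos: [0.4572, 0.135, 0.0867]
tool_rot: [179.9, 0.2, -180.0]
force: [1.3, -0.2, -0.8]
grip_width: 0.0086
grasp_force: 0.0
```

View pics/v6.png

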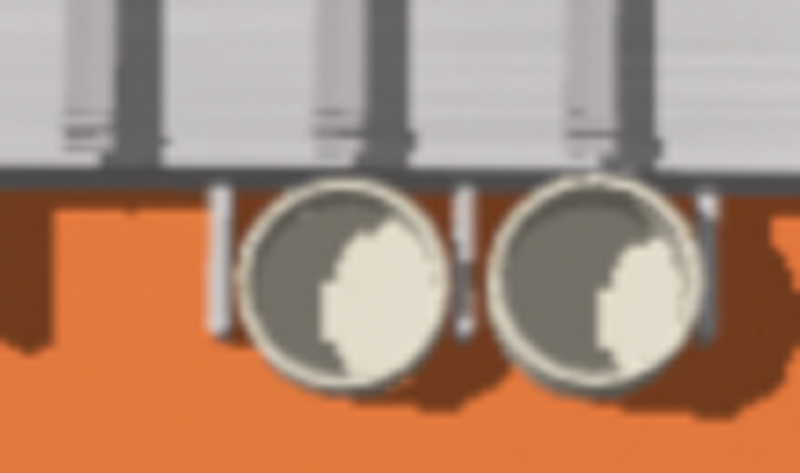

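Both dishes sit against the wall, the mid rim at (343,180) and the tall rim at (595,175). Now the low dish.

```bash
python3 -m pendant '[{"tx":0.18,"ty":0,"tz":0,"spin":0,"claw":0.9},{"tx":0,"ty":0,"tz":0.8,"spin":0,"claw":0.9},{"tx":0,"ty":0,"tz":0.3,"spin":0,"claw":0.9},{"tx":0,"ty":0,"tz":0,"spin":0,"claw":0.9}]'; python3 -m pendant '[{"tx":0,"ty":0,"tz":0.16,"spin":0,"claw":0.9},{"tx":0,"ty":0,"tz":0,"spin":0,"claw":0.7},{"tx":0,"ty":0,"tz":0,"spin":0,"claw":0.7},{"tx":0,"ty":0,"tz":0,"spin":0,"claw":0.68},{"tx":0,"ty":0,"tz":0,"spin":0,"claw":0.68}]' 5
```

```text
time_s: 21.62
tool_pos: [0.4456, 0.1343, 0.0291]
tool_rot: [-179.9, -0.2, 180.0]
force: [-0.2, -0.0, 0.3]
grip_width: 0.0085
grasp_force: 0.0
time_s: 22.25
tool_pos: [0.4468, 0.1353, 0.0225]
tool_rot: [180.0, 0.1, -180.0]
force: [-0.2, -0.2, 0.3]
grip_width: 0.0273
grasp_force: 0.4
```

Target: TCP to about (.570,.128) at staging, then straight in.

```bash
python3 -m pendant '[{"tx":-0.15,"ty":-0.01,"tz":0,"spin":0,"claw":0.68},{"tx":-0.25,"ty":-0.02,"tz":0,"spin":0,"claw":0.68},{"tx":-0.28,"ty":-0.02,"tz":0,"spin":0,"claw":0.68},{"tx":-0.28,"ty":-0.02,"tz":0,"spin":0,"claw":0.68},{"tx":-0.28,"ty":-0.02,"tz":0,"spin":0,"claw":0.68},{"tx":-0.28,"ty":-0.02,"tz":0,"spin":0,"claw":0.68},{"tx":-0.28,"ty":-0.02,"tz":0,"spin":0,"claw":0.68},{"tx":-0.28,"ty":-0.02,"tz":0,"spin":0,"claw":0.68},{"tx":-0.2,"ty":0,"tz":0,"spin":0,"claw":0.68},{"tx":0,"ty":0,"tz":0,"spin":0,"claw":0.68}]' 5
```

```text
time_s: 23.5
tool_pos: [0.5614, 0.1274, 0.022]
tool_rot: [-180.0, 0.0, -180.0]
force: [-0.1, -0.4, -0.6]
grip_width: 0.0277
grasp_force: 0.0
```

```bash
python3 -m pendant '[{"tx":-0.25,"ty":0.03,"tz":0,"spin":0,"claw":0.68},{"tx":-0.25,"ty":0,"tz":0,"spin":0,"claw":0.68},{"tx":-0.25,"ty":0,"tz":0,"spin":0,"claw":0.68},{"tx":-0.25,"ty":0,"tz":0,"spin":0,"claw":0.68},{"tx":-0.2,"ty":0,"tz":0,"spin":0,"claw":0.68},{"tx":-0.15,"ty":0,"tz":0,"spin":0,"claw":0.68},{"tx":-0.09,"ty":0,"tz":0,"spin":0,"claw":0.68},{"tx":0,"ty":0,"tz":0,"spin":0,"claw":0.68}]' 5;  python3 -m pendant '[{"tx":-0.06,"ty":0,"tz":0,"spin":0,"claw":0.68},{"tx":0,"ty":0,"tz":0,"spin":0,"claw":0.68}]' 5|egrep 'pos|force'
```

```text
time_s: 24.5
tool_pos: [0.6328, 0.129, 0.0221]
tool_rot: [180.0, 0.0, -180.0]
force: [-0.4, -0.5, 0.2]
grip_width: 0.0278
grasp_force: 0.0
tool_pos: [0.6356, 0.1291, 0.0221]
force: [0.4, -0.4, -0.6]
grasp_force: 0.1
```

```bash
python3 -m pendant '[{"tx":-0.05,"ty":0,"tz":0,"spin":0,"claw":0.68},{"tx":0,"ty":0,"tz":0,"spin":0,"claw":0.68}]' 5|egrep 'pos|force'
```

```text
tool_pos: [0.6379, 0.129, 0.0221]
force: [-0.7, -0.7, 0.2]
grasp_force: 0.5
```

```bash
python3 -m pendant '[{"tx":-0.04,"ty":0,"tz":0,"spin":0,"claw":0.68},{"tx":0,"ty":0,"tz":0,"spin":0,"claw":0.68},{"tx":0,"ty":0,"tz":0,"spin":0,"claw":0.68}]' 5|egrep 'pos|force'; python3 -m pendant '[{"tx":-0.02,"ty":0,"tz":0,"spin":0,"claw":0.68},{"tx":0,"ty":0,"tz":0,"spin":0,"claw":0.68},{"tx":0,"ty":0,"tz":0,"spin":0,"claw":0.68}]' 5|egrep 'pos|force'
```

```text
tool_pos: [0.6385, 0.1291, 0.0218]
force: [-5.5, -0.3, 4.1]
grasp_force: 2.9
tool_pos: [0.6387, 0.129, 0.0217]
force: [-7.5, -0.4, 4.3]
grasp_force: 3.9
```

```bash
python3 -m pendant '[{"tx":0.1,"ty":0,"tz":0,"spin":0,"claw":0.9},{"tx":0,"ty":0,"tz":0,"spin":0,"claw":0.9},{"tx":0,"ty":0,"tz":-0.4,"spin":0,"claw":0.9},{"tx":0,"ty":0,"tz":-0.9,"spin":0,"claw":0.9},{"tx":0.6,"ty":0.8,"tz":-0.2,"spin":0,"claw":0.9},{"tx":0.6,"ty":0.8,"tz":0,"spin":0,"claw":0.9},{"tx":0.6,"ty":0.8,"tz":0,"spin":0,"claw":0.9},{"tx":0.6,"ty":0.8,"tz":0,"spin":0,"claw":0.9},{"tx":0,"ty":0,"tz":0,"spin":0,"claw":0.9}]' 5
python3 - <<'E'
from h import *
b=cams.read_camera('top')[:,:,::-1];cv2.imwrite('pics/top7.png',b)
cv2.imwrite('pics/v7.png',cv2.resize(b[100:290,165:345],(568,600),interpolation=cv2.INTER_CUBIC))
E
```

```text
time_s: 26.88
tool_pos: [0.5133, 0.2947, 0.0989]
tool_rot: [179.8, 0.0, -179.5]
force: [1.1, 0.5, 0.1]
grip_width: 0.0089
grasp_force: 0.0
```

View pics/v7.png

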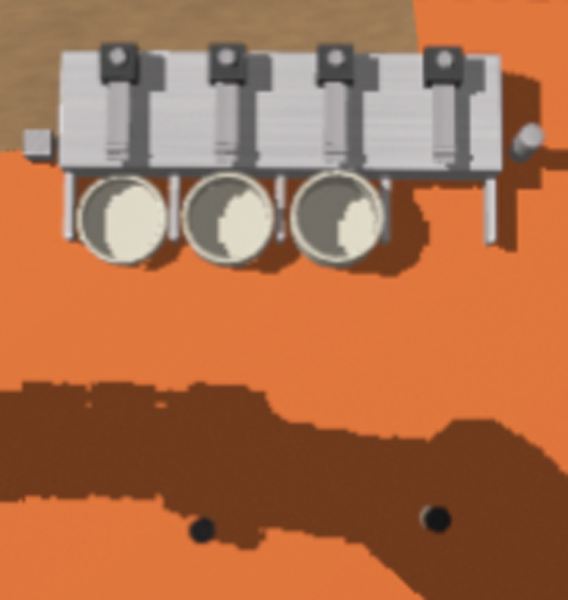

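All three dishes are seated in the sound bays (rims at (122,220), (228,219) and (338,217)), the post-end bay is empty, and both vials stand at (202,530) and (437,519).

```bash
python3 -c "
from cell import env
print(env.sign_off())"
```

```text
the job is handed in; nothing more can be done
None
```

The job is handed in at about 27 s (no verdict was returned): bay_3 beside the post had the worn spring and was pressed to its stop, then the tall, middle and low dishes were slid home against the back wall in bay_2, bay_1 and bay_0, with both vials still standing in the last picture.

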